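# Pack the spare reflector cones in the tin and latch it

## Robot

A 6-joint arm with a two-finger parallel gripper is mounted at the origin on the work surface. World frame = base frame: x ahead of the robot, y to its left, z up, the work surface at z = 0. Lengths are in m, angles in degrees, forces in N, time in s.
With the tool pointing down it reaches from about 0.25 to 0.725 m from the base axis. Payload 9.7 kg.
Tool frame: the origin (TCP) lies at the very end of the fingers, on their centre line; the grasp point (between the pads) lies 19 mm behind it; y points along the fingers, x is the direction in which the jaws open and shut, and the axes are right-handed (so a half turn about y gives the same grasp; the last joint's range is limited). The gripper opens to 85 mm and grips with 20 to 120 N. Pads are 22 mm wide; open, the fingers measure 114 mm over their backs; the gripper's body (76 mm by 85 mm) begins 54 mm behind the grasp point. The pads swing forward as they close: fully open they stand 13 mm farther back than shut.
Start: joints at [-68.182, 4.979, 10.078, 95.1, 0, 90], TCP at [0.204, -0.511, 0.231] pointing down, gripper open.
Joint ranges: [-179.16, 179.16], [-48.56, 103.87], [-65.8, 70.77], [-126.05, 130.52], [-82.76, 87.17], [-180, 180]. Speed limits (degrees/s): [127.2, 127.2, 147.25, 180, 180, 180].

## Interface

Orientations are given as [roll, pitch, yaw] about the fixed x, y, z axes, in that order (R = Rz(yaw) Ry(pitch) Rx(roll)).
In Python, from workcell import bot gives the robot as it stands.
- The arm moves only by the shell command python3 -m jog 'ROWS' [FORCE]. ROWS is JSON, a list of rows, each a list of 7 numbers: the closure, from 0 (fully open) to 1 (shut), then the shift along the world's x, y, z in units of 25 mm (1.0 is 25 mm), then the turn, a rotation vector about the world's x, y, z in units of 5 degrees (1.0 is 5 degrees). A call has 1 to 5 rows; each row is the pose to reach, as a shift and turn from the pose commanded when the call began; what a row does not reach only later rows make up. A row lasts 1/10 s, in which the tool goes at most 50 mm and 8.59 degrees, less where a joint would pass 70% of its speed; a pose out of reach is approached as far as the arm can. A call with a gripper value outside its range is refused whole. The fingers move at their own pace and stop on an object; FORCE is the grip in N (left out, the last holds). Time passes only in rows, so rows that repeat a pose let the fingers close. It gives the time, the measured TCP pose, the force and the opening at its end, in the units of the state.
- bot.get_obs(): the state, without advancing time (a new reading comes with each control period).
- bot.camera(name): name is "scene" or "top" or "wrist"; returns (picture, depth): 400x640x3 uint8, red, green, blue; 400x640 float32, m along the optical axis (not along the pixel's ray), 0 where there is no reading.
- bot.camera_model(name): a dict with "fx", "fy", "cx", "cy" (pixels), "k1" (the pictures are not rectified: a ray, as slopes to the right and down, at radius r is drawn at 1 + k1 r^2 times it, then the intrinsics apply), "rvec" (rotation vector, rad) and "tvec" (3), from world to camera coordinates, as OpenCV has them; the wrist camera has in their place "tool_from_camera" (4x4, takes a point from camera to tool coordinates, whose origin is the TCP and whose axes are the tool frame's). Camera axes: x right, y down, z forward; pixel columns grow to the right and rows downward; lengths in m; the calibration is good to about 2 mm. A picture is of the moment at which its call begins: read the wrist's pose just before it. camera_model takes no time and is no camera call.
- bot.job_done(): hands the job in, once; it reports no verdict.
Trained networks look in the newest picture that a camera, given by its name, has taken for a name from the list of things; names that differ only in an ending like _2 or _b are one class to them, and where a whole thing is asked for, a point or a joint stands for the part that bears it (a point fixed in the world has none). Each returns a list of dicts, best first, with "conf" (0 to 1); they miss things now and then, are a little off and sometimes report something else, mostly with a low value. They report only what shows in the picture. A call takes as long as a camera call. They do not tell look-alikes from the thing itself.
- bot.regions_of(camera, label): "pixels" (400x640 bool, what is visible of it) and "point" ([row, column] in pixels, amid what is visible of it).
The state is a dict: "time": time; "q": joint angles; "qd": joint speeds; "joint_efforts": joint torques, N m; "ee_pos": TCP position; "tcp_rot": TCP orientation; "wrist_force": force on the tool from outside, world axes, zero at the start; "torque": the same for the moment, N m; "opening": finger opening in m.
Only numpy, scipy, OpenCV 4.12 (cv2) and the standard library are available. Lean on these libraries where they do the work, as an engineer would, in place of code of your own. Each camera call takes 0.05 s, during which the arm holds its last target. There are 200 camera calls.

## Task

Pack the spare lamp reflectors away: lift the zinc coin slot bezel out of the green tin and lay it flat on the black rubber pad, and put every white reflector cone that is out on the shelf into the tin; the cones are brittle, so grip them only lightly and set each one down on the tin's floor rather than dropping it. When all are in, swing the tin's lid fully shut, and after that swing the red-sleeved wire latch over onto the lid until it rests fully home in its catch. Leave the chrome hinge, the switch plate and the screwdriver where they are.

Things in the scene. Friction and masses are not known exactly. Their poses are not given: they have to be found in the camera images.
- tin: fixed green tin box, outside 140 (x) x 210 (y) x 60 mm high, walls and floor 4 mm, no dividers. Origin: centre of the underside; z up. Its latch side is its -x side, its lid hinge runs along its +x top rim.
- lid (a joint): angle of the tin's green lid (rad): 0 shut flat on the rim, about 1.57 upright, up to 2.0 leaning back beyond the hinge (starts at 1.6 to 1.95). Plate 144 mm from hinge to free edge, 214 mm wide, 4 mm thick, 150 g. Stiff hinge (0.2 N m friction): it stays where it is left, and is pushed shut from its outer face with about 3 N.
- lid_pivot (a point): middle of the lid's hinge axis (the axis runs along the tin's y), 62 mm above the shelf, at x = +70 mm in the tin's frame
- lid_edge (a point): middle of the lid's free edge, 143 mm from the hinge axis; moves with the lid
- latch (a joint): angle of the wire latch (rad): 0 is home, lying flat over the lid with its bar in the catch (stop); about 1.57 stands upright; it starts at 2.1 to 2.6, swung outwards from the tin. Stays where it is left (friction 0.03 N m, about 0.6 N at the bar).
- latch_pivot (a point): middle of the latch's hinge axis (along the tin's y), 70 mm above the shelf, just outside the tin's latch side (x = -80 mm in the tin's frame)
- latch_bar (a point): middle of the latch's cross bar, a red plastic sleeve 10 mm thick and 50 mm long along the tin's y, on two wire arms 55 mm from the hinge axis (arms at 30 mm to either side); moves with it. The catch on the lid, two steel keepers 12 mm high, stands 18 to 24 mm either side of the bar's middle; home, the bar's centre is 6 mm above the lid's upper face.
- bezel: loose cast zinc coin slot bezel, 120 g, starts lying in the tin: base plate 56 (x) x 40 (y) x 6 mm with a raised rib 40 (x) x 14 (y) mm whose top is 30 mm above the underside; taken by the rib across its y. Origin: centre of the underside, z up.
- pad: fixed black rubber pad 140 (x) x 120 (y) x 3 mm lying on the shelf. Origin: centre of its underside.
- cone_a: loose white plastic reflector cone, 30 g, 42 mm tall, standing mouth down: flared skirt 40 mm across at the bottom, straight round neck 18 mm across from 22 to 42 mm height, taken by the neck from above. Brittle: cracks if gripped with more than about 50 N (20 to 30 N holds it). Origin: centre of the underside, z up the neck. May be absent (None).
- cone_b: loose white plastic reflector cone, 30 g, 42 mm tall, standing mouth down: flared skirt 40 mm across at the bottom, straight round neck 18 mm across from 22 to 42 mm height, taken by the neck from above. Brittle: cracks if gripped with more than about 50 N (20 to 30 N holds it). Origin: centre of the underside, z up the neck. May be absent (None).
- cone_c: loose white plastic reflector cone, 30 g, 42 mm tall, standing mouth down: flared skirt 40 mm across at the bottom, straight round neck 18 mm across from 22 to 42 mm height, taken by the neck from above. Brittle: cracks if gripped with more than about 50 N (20 to 30 N holds it). Origin: centre of the underside, z up the neck. May be absent (None).
- cone_d: loose white plastic reflector cone, 30 g, 42 mm tall, standing mouth down: flared skirt 40 mm across at the bottom, straight round neck 18 mm across from 22 to 42 mm height, taken by the neck from above. Brittle: cracks if gripped with more than about 50 N (20 to 30 N holds it). Origin: centre of the underside, z up the neck. May be absent (None).
- cone_e: loose white plastic reflector cone, 30 g, 42 mm tall, standing mouth down: flared skirt 40 mm across at the bottom, straight round neck 18 mm across from 22 to 42 mm height, taken by the neck from above. Brittle: cracks if gripped with more than about 50 N (20 to 30 N holds it). Origin: centre of the underside, z up the neck. May be absent (None).
- door_hinge: bystander: chrome door hinge 68 x 62 mm lying open, 10 mm high. Origin: centre of the underside.
- switch_plate: bystander: black bakelite switch plate 60 x 60 mm with a small toggle, 27 mm high. Origin: centre of the underside.
- screwdriver: bystander: screwdriver lying on the shelf behind the tin's lid. Origin: centre of its underside.
Not all that is in view belongs to the job. What is shaped like the bezel but blue or brown is not meant.

How it is judged:
By the outcome, as a careful person would: the job done as asked, in the order asked, and still so for the second after the job is handed in, with the robot touching nothing.
Of cone_a, cone_b, cone_c, cone_d, cone_e only 3 to 5 are there at a start; the rules pass over those that are not, and their reading is None.
At some moment in a run one of cone_a, cone_b, cone_c, cone_d, cone_e may be knocked a few centimetres aside while the robot is not near it.
It also fails if it takes over 210 s, if anything falls off the work surface, if the arm or the gripper's body presses on something with over 40 N, if the wrist force passes 120 N, or if a joint passes its speed limit or range.

## Working session

There is one attempt and no reset: what is moved stays moved. The work goes in short steps, Python scripts to look and compute and a shell command to move; the robot and the scene stay as the last step left them, time stands still between calls to the robot, and variables do not carry over. Pictures are saved under pics/ and viewed, about 12 in all and at most 16, crops included, and the job is handed in when it is done.

```bash
mkdir -p pics; cat > h.py <<'E'
import numpy as np, cv2
from scipy.spatial.transform import Rotation as R
from workcell import bot
def cam(name):
    o=bot.get_obs(); p,d=bot.camera(name); m=bot.camera_model(name)
    K=np.array([[m['fx'],0,m['cx']],[0,m['fy'],m['cy']],[0,0,1.]])
    if 'rvec' in m:
        Rm=cv2.Rodrigues(np.array(m['rvec'],float))[0]; t=np.array(m['tvec'],float).ravel()
        Rw=Rm.T; tw=-Rm.T@t
    else:
        T=np.array(m['tool_from_camera']); Rt=R.from_euler('xyz',o['tcp_rot'],degrees=True).as_matrix()
        Rw=Rt@T[:3,:3]; tw=Rt@T[:3,3]+np.array(o['ee_pos'])
    v,u=np.mgrid[0:400,0:640]
    n=cv2.undistortPoints(np.stack([u,v],-1).reshape(-1,1,2).astype(float),K,np.array([m['k1'],0,0,0,0.])).reshape(400,640,2)
    ray=np.dstack([n,np.ones((400,640))])
    X=(ray*d[...,None])@Rw.T+tw; X[d==0]=np.nan
    return p,d,X,(K,m['k1'],Rw,tw)
def save(p,name,crop=None,s=1):
    if crop: r0,r1,c0,c1=crop; p=p[r0:r1,c0:c1]
    p=cv2.resize(p,None,fx=s,fy=s,interpolation=cv2.INTER_CUBIC)
    cv2.imwrite('pics/'+name+'.png',p[...,::-1])
E
python3 - <<'E'
from h import *
o=bot.get_obs(); print(o)
for c in['top','scene']:
    p,d,X,_=cam(c); save(p,c+'0',s=1.25); np.save(c+'X.npy',X)
    for l in ['tin','lid','latch_bar','bezel','pad','cone_a','door_hinge','switch_plate','screwdriver']:
        for r in bot.regions_of(c,l):
            Y=X[r['pixels']]; Y=Y[~np.isnan(Y[:,0])]
            if len(Y): print(c,l,round(r['conf'],2),np.round(r['point']),len(Y),np.round(np.median(Y,0),3),np.round(np.percentile(Y,[2,98],axis=0),3).tolist())
E
```

```text
{'time': 0.0, 'q': array([-6.81813194e+01,  5.01150070e+00,  1.00344832e+01,  9.50991995e+01,
        1.64247752e-03,  9.00014146e+01]), 'qd': array([-0.0543242 , -0.11390622, -0.00948148, -0.0631428 ,  0.16609801,
        0.06113263]), 'joint_efforts': array([ 3.10626899e-05, -5.20400906e+01,  4.64795709e+01,  1.66955462e-02,
       -6.55769804e-05, -9.64848510e-06]), 'ee_pos': array([ 0.20434236, -0.51038768,  0.23057948]), 'tcp_rot': array([-8.99983594e+01,  7.62170874e-02, -6.81827340e+01]), 'wrist_force': array([ 0.04342858, -0.41100058, -0.08185714]), 'torque': array([-0.07507218,  0.01516385, -0.00983046]), 'opening': 0.0854376962694041}
top tin 0.64 [209. 280.] 4618 [0.516 0.164 0.007] [[0.43, 0.059, -0.002], [0.621, 0.266, 0.192]]
top lid 0.69 [237. 282.] 1628 [0.452 0.153 0.139] [[0.423, 0.054, 0.059], [0.485, 0.258, 0.196]]
top latch_bar 0.58 [161. 284.] 127 [0.655 0.161 0.115] [[0.627, 0.138, 0.033], [0.664, 0.198, 0.124]]
top bezel 0.69 [199. 284.] 248 [0.551 0.16  0.011] [[0.529, 0.134, 0.003], [0.576, 0.188, 0.037]]
top bezel 0.61 [262. 290.] 255 [0.375 0.14  0.006] [[
[... 1731 characters left out ...]
.534, -0.339, -0.002], [0.671, -0.218, 0.005]]
scene cone_a 0.49 [208. 279.] 150 [ 0.556 -0.075  0.015] [[0.508, -0.095, -0.003], [0.568, -0.06, 0.041]]
scene cone_a 0.42 [181. 277.] 136 [ 0.445 -0.108  0.013] [[0.418, -0.127, -0.001], [0.457, -0.093, 0.041]]
scene door_hinge 0.49 [167. 309.] 256 [ 0.372 -0.032  0.003] [[0.335, -0.06, -0.001], [0.401, -0.005, 0.009]]
scene switch_plate 0.93 [267. 258.] 465 [ 0.77  -0.077  0.007] [[0.734, -0.107, -0.002], [0.798, -0.049, 0.014]]
scene switch_plate 0.18 [176. 277.] 168 [ 0.443 -0.109  0.011] [[0.39, -0.131, -0.004], [0.457, -0.092, 0.041]]
scene screwdriver 0.61 [198. 453.] 299 [0.421 0.42  0.019] [[0.358, 0.405, 0.001], [0.544, 0.435, 0.027]]
```

View pics/top0.png

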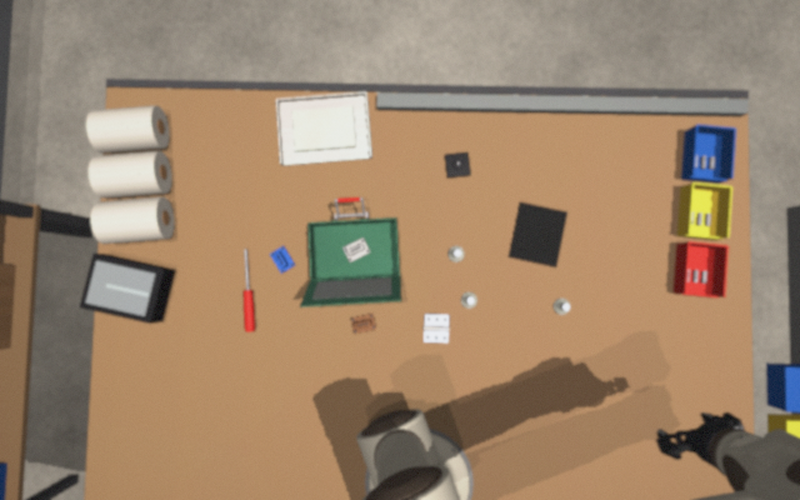

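View pics/scene0.png

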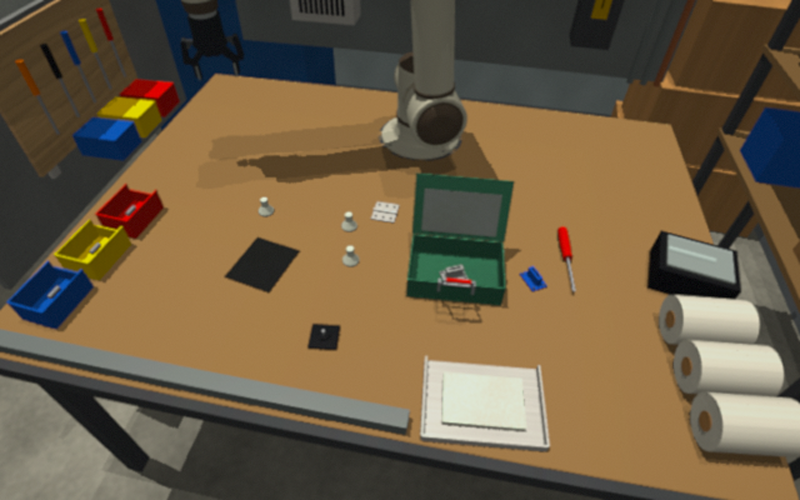

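The top view shows the tin with its hinge on the robot's side, the bezel inside at (355,248), three cones at (455,254), (469,300) and (562,306), and the pad at (540,235). The scene view agrees and shows no other cones. I'll move over the tin for a closer look.

```bash
python3 -m jog '[[0,1,2,4,0,0,1],[0,3.3,6.7,4,0,0,4],[0,3.3,6.7,4,0,0,4],[0,3.3,6.7,4,0,0,4],[0,3.3,6.7,4,0,0,4]]' && python3 -m jog '[[0,4.4,8.5,0.5,0,0,5],[0,4.4,8.5,0.5,0,0,5],[0,4.4,8.5,0.5,0,0,5],[0,4.4,8.5,0.5,0,0,5],[0,4.4,8.5,0.5,0,0,5]]' && python3 -m jog '[[0,4.4,8.5,0,0,0,5],[0,4.4,8.5,0,0,0,5],[0,4.4,8.5,0,0,0,5],[0,4.4,8.5,0,0,0,5],[0,4.4,8.5,0,0,0,5]]' && python3 -m jog '[[0,0.7,3.1,0,0,0,0],[0,0.7,3.1,0,0,0,0],[0,0.7,3.1,0,0,0,0],[0,0.7,3.1,0,0,0,0]]'
python3 - <<'E'
from h import *
o=bot.get_obs(); print(o['q'],o['ee_pos'],o['tcp_rot'])
p,d,X,_=cam('wrist'); save(p,'w1'); np.save('w1.npy',X)
for l in ['tin','lid','latch_bar','bezel']:
    for r in bot.regions_of('wrist',l):
        Y=X[r['pixels']]; Y=Y[~np.isnan(Y[:,0])]
        if len(Y): print(l,round(r['conf'],2),np.round(r['point']),len(Y),np.round(np.median(Y,0),3),np.round(np.percentile(Y,[2,98],axis=0),3).tolist())
        if l=='bezel' and r['conf']>.4:
            for lo,hi in((.024,.045),(.004,.018)):
                q=Y[(Y[:,2]>lo)&(Y[:,2]<hi)]
                if len(q)>20: print('  rect',cv2.minAreaRect((q[:,:2]*1000).astype(np.float32)),len(q),np.median(q[:,2]))
E
```

```text
time: 1.5
ee_pos: [0.2879, -0.3405, 0.3335]
tcp_rot: [-90.0, -0.2, -48.1]
wrist_force: [0.9, -0.7, -0.6]
opening: 0.0854
time: 2.0
ee_pos: [0.3975, -0.1283, 0.3442]
tcp_rot: [-90.0, -0.1, -23.1]
wrist_force: [0.3, -0.6, -0.4]
opening: 0.0853
time: 2.5
ee_pos: [0.5076, 0.0846, 0.3436]
tcp_rot: [-90.0, -0.0, 1.9]
wrist_force: [-0.3, -0.5, -0.6]
opening: 0.0853
time: 2.9
ee_pos: [0.5244, 0.16, 0.3434]
tcp_rot: [-90.0, 0.0, 1.9]
wrist_force: [-0.2, -0.3, 0.8]
opening: 0.0851
[ 1.69697457e+01  9.27857468e+00  2.76909891e+01  1.08458459e+02
 -9.16980202e-03  1.05061466e+02] [0.52437165 0.15996609 0.34342092] [-9.00208197e+01  4.20800073e-02  1.90827617e+00]
tin 0.55 [154. 298.] 35914 [0.488 0.172 0.061] [[0.426, 0.06, 0.003], [0.645, 0.266, 0.195]]
lid 0.62 [158. 244.] 16446 [0.448 0.172 0.151] [[0.424, 0.058, 0.068], [0.482, 0.261, 0.196]]
latch_bar 0.89 [159. 441.] 1208 [0.654 0.173 0.101] [[0.626, 0.12, -0.0], [0.71, 0.205, 0.123]]
bezel 0.81 [150. 344.] 1173 [0.551 0.165 0.011] [[0.528, 0.136, 0.008], [0.576, 0.191, 0.036]]
  rect ((551.438232421875, 163.18133544921875), (13.9440803527
[... 312 characters left out ...]
182983398438, 343.0810546875), (36.436683654785156, 13.999551773071289), 30.99888038635254) 266 0.030303421904614408
  rect ((524.9046020507812, 343.8055419921875), (56.27411651611328, 38.646976470947266), 31.907384872436523) 739 0.006722674412705243
bezel 0.75 [159. 202.] 254 [0.359 0.149 0.007] [[0.349, 0.115, 0.001], [0.372, 0.167, 0.032]]
  rect ((368.8173828125, 142.380859375), (6.431168079376221, 38.17631530761719), 7.939386367797852) 82 0.030370067677623402
  rect ((356.7863464355469, 140.0311737060547), (12.241276741027832, 54.25167465209961), 4.367213726043701) 157 0.006691855665198421
bezel 0.36 [318. 261.] 492 [ 0.437 -0.104  0.016] [[0.418, -0.118, 0.003], [0.453, -0.093, 0.043]]
```

```bash
python3 - <<'E'
from h import *
X=np.load('w1.npy').reshape(-1,3); X=X[~np.isnan(X[:,0])]
q=X[(X[:,2]>.05)&(X[:,2]<.068)&(X[:,0]>.46)&(X[:,0]<.622)&(X[:,1]>.04)&(X[:,1]<.29)]
print(cv2.minAreaRect((q[:,:2]*1000).astype(np.float32)),np.percentile(q,[1,50,99],axis=0))
f=X[(X[:,2]<.012)&(X[:,2]>-.005)&(X[:,0]>.46)&(X[:,0]<.61)&(X[:,1]>.07)&(X[:,1]<.255)]
print('floor',np.percentile(f,[1,50,99],axis=0))
for y0 in(.08,.12,.16,.2,.24):
    s=q[abs(q[:,1]-y0)<.005]; print(y0, np.sort(s[:,0])[[0,3,-4,-1]])
E
python3 -m jog '[[0.5,0.6,0.1,-3,0,0,5],[0.5,1.08,0.13,-5,0,0,5],[0.5,1.08,0.13,-5,0,0,5],[0.5,1.08,0.13,-5,0,0,5],[0.5,1.08,0.13,-5,0,0,5]]' 40
python3 - <<'E'
from h import *
p,d,X,_=cam('scene'); save(p,'s1',(60,320,240,560),2)
E
```

```text
((550.9053344726562, 165.27685546875), (144.55300903320312, 212.74351501464844), 4.015856742858887) [[0.47425823 0.05816999 0.05031309]
 [0.54388878 0.17870928 0.06010185]
 [0.62156153 0.27305448 0.06771149]]
floor [[0.48161346 0.07217608 0.00254852]
 [0.5446532  0.17444377 0.00468223]
 [0.6088359  0.25344408 0.01136357]]
0.08 [0.48577525 0.4858871  0.49016564 0.62198288]
0.12 [0.48292916 0.4830694  0.62149063 0.62196558]
0.16 [0.4792677  0.48017696 0.61933413 0.61963785]
0.2 [0.47670968 0.47674367 0.61706317 0.61940364]
0.24 [0.47432772 0.47532072 0.61447578 0.61459805]
time: 3.65
ee_pos: [0.5512, 0.162, 0.22]
tcp_rot: [-90.0, -0.0, 26.5]
wrist_force: [-0.3, 0.3, -0.6]
opening: 0.0429
```

View pics/s1.png

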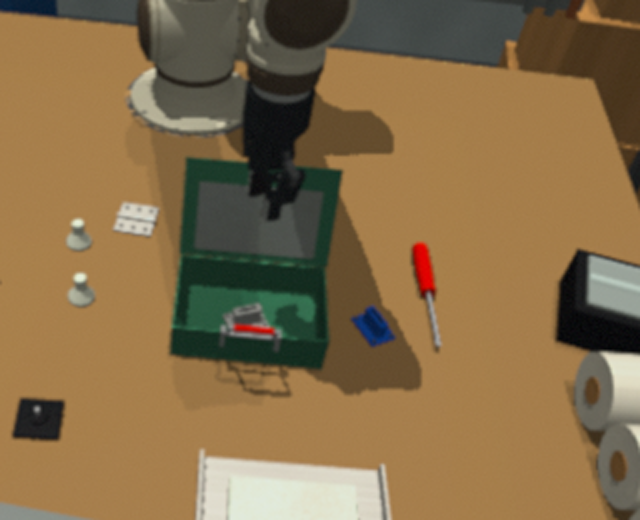

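The gripper is above the tin, clear of the lid and the latch. Descending onto the bezel's rib.

```bash
python3 -m jog '[[0.5,0,0,-1.6,0,0,0],[0.5,0,0,-3.2,0,0,0],[0.5,0,0.03,-4.8,0,0,0],[0.5,0,0.03,-6,0,0,0],[0.5,0,0.03,-6,0,0,0]]' && python3 -m jog '[[0.5,0,0,-1.2,0,0,0],[0.5,0,0,-2.2,0,0,0],[0.5,0,0,-2.2,0,0,0],[0.8,0,0,-2.2,0,0,0],[0.9,0,0,-2.2,0,0,0]]' 40 && python3 -m jog '[[1,0,0,0,0,0,0],[1,0,0,0,0,0,0],[1,0,0,0,0,0,0],[1,0,0,0,0,0,0]]' 60
```

```text
time: 4.2
ee_pos: [0.5502, 0.163, 0.0671]
tcp_rot: [-90.0, 0.2, 26.7]
wrist_force: [0.2, -0.2, 0.4]
opening: 0.043
time: 4.7
ee_pos: [0.553, 0.1638, 0.0169]
tcp_rot: [-90.0, -0.2, 26.8]
wrist_force: [-1.4, -0.4, 3.7]
opening: 0.0147
time: 5.1
ee_pos: [0.5532, 0.1639, 0.0171]
tcp_rot: [-90.0, -0.3, 26.8]
wrist_force: [-0.3, 0.6, 7.9]
opening: 0.0126
```

```bash
python3 -m jog '[[1,0,0,1,0,0,0],[1,0,0,2.5,0,0,0],[1,0,0,4.2,0,0,0],[1,0,0,6,0,0,0],[1,0,0,6,0,0,0]]' && python3 -m jog '[[1,0.2,-1.2,0,0,0,-1],[1,0.5,-3,0,0,0,-2.2],[1,0.9,-5,0,0,0,-3.5],[1,1.2,-7,0,0,0,-4.5],[1,1.2,-8,0,0,0,-5]]' && python3 -m jog '[[1,0.2,-2,0,0,0,-1],[1,0.4,-4,0,0,0,-2],[1,0.6,-6,0,0,0,-3],[1,0.68,-8,0,0,0,-3],[1,0.68,-9.76,0,0,0,-3]]' && python3 -m jog '[[1,0,0,-1,0,0,0],[1,0,0,-2.6,0,0,0],[1,0,0,-4.2,0,0,0],[1,0,0,-5,0,0,0],[1,0,0,-5,0,0,0]]'
python3 - <<'E'
from h import *
for c in ('top','scene'):
    p,d,X,_=cam(c)
    for l in('pad','bezel'):
        for r in bot.regions_of(c,l):
            Y=X[r['pixels']]; Y=Y[~np.isnan(Y[:,0])]
            if r['conf']>.4: print(c,l,round(r['conf'],2),cv2.minAreaRect((Y[:,:2]*1000).astype(np.float32)),np.median(Y,0),np.percentile(Y[:,2],[2,98]))
save(p,'s2',(100,300,100,360),2.5)
E
```

```text
time: 5.6
ee_pos: [0.554, 0.1641, 0.1726]
tcp_rot: [-90.1, -0.7, 26.8]
wrist_force: [-0.0, 0.2, -1.0]
opening: 0.0126
time: 6.1
ee_pos: [0.5819, -0.0399, 0.1645]
tcp_rot: [-90.0, -0.1, 1.5]
wrist_force: [-0.0, 0.2, -1.9]
opening: 0.0125
time: 6.6
ee_pos: [0.5983, -0.2831, 0.1646]
tcp_rot: [-90.0, -0.1, -13.2]
wrist_force: [0.5, 0.8, -0.7]
opening: 0.0121
time: 7.1
ee_pos: [0.5967, -0.2799, 0.0357]
tcp_rot: [-89.9, 0.3, -13.2]
wrist_force: [0.0, -0.1, -0.7]
opening: 0.0122
top pad 0.84 ((603.1654052734375, -264.0025329589844), (87.0445327758789, 138.8280487060547), 80.2871322631836) [ 0.6025617  -0.25067737  0.00270655] [-0.00343191  0.0092969 ]
top bezel 0.68 ((524.9967041015625, 342.74261474609375), (57.76130676269531, 40.412681579589844), 34.55535125732422) [0.52373363 0.33930676 0.00741957] [-0.00071808  0.03354577]
top bezel 0.65 ((599.2471313476562, -264.07269287109375), (26.726451873779297, 34.873836517333984), 50.29652786254883) [ 0.5986814  -0.26270711  0.02964757] [0.02346048 0.05555037]
scene pad 0.82 ((601.417236328125, -281.44390869140625), (128.64610290527344, 139.55075073242188), 80.46537780761719) [ 0.62001733 -0.26542297  0.00113677] [-0.00261429  0.00474333]
scene bezel 0.62 ((524.01708984375, 345.00506591796875), (61.034507751464844, 45.352542877197266), 33.244911193847656) [0.53505531 0.34204752 0.00725836] [0.00084699 0.03117258]
scene bezel 0.5 ((596.2159423828125, -283.15570068359375), (76.16104125976562, 61.826969146728516), 28.599897384643555) [ 0.60873859 -0.26829709  0.03184481] [-0.00054715  0.05684184]
```

View pics/s2.png

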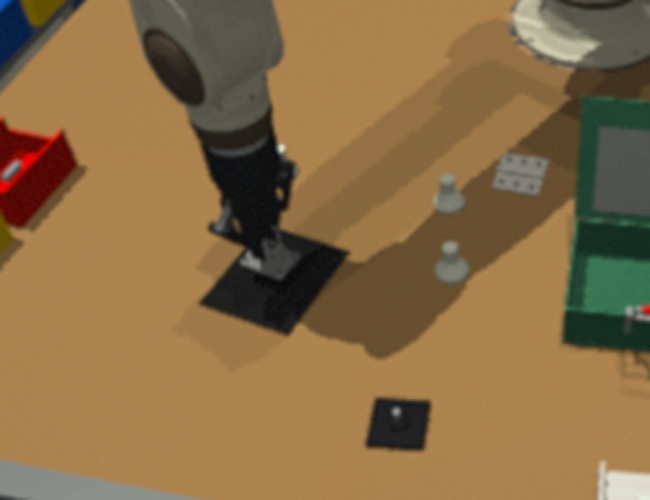

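The bezel (270,255 in the crop) hangs upright over the pad's middle. Lowering it the last 20 mm.

```bash
python3 -m jog '[[1,0,0,-0.3,0,0,0],[1,0,0,-0.55,0,0,0],[1,0,0,-0.7,0,0,0],[1,0,0,-0.76,0,0,0],[1,0,0,-0.76,0,0,0]]'; python3 -m jog '[[0.75,0,0,-0.04,0,0,0],[0.5,0,0,-0.04,0,0,0],[0.5,0,0,-0.04,0,0,0],[0.5,0,0,-0.04,0,0,0]]'; python3 -m jog '[[0.5,0,0,1,0,0,0],[0.5,0,0,3,0,0,0],[0.5,0,0,5,0,0,0],[0.5,-1,0,6,0,0,0],[0.5,-4,0,6,0,0,0]]' 20
python3 - <<'E'
from h import *
o=bot.get_obs();print(o['ee_pos'],o['tcp_rot'],o['q'])
p,d,X,_=cam('wrist'); save(p,'w2')
for l in('bezel','pad','cone_a'):
        for r in bot.regions_of('wrist',l):
            Y=X[r['pixels']]; Y=Y[~np.isnan(Y[:,0])]
            print(l,round(r['conf'],2),r['point'],cv2.minAreaRect((Y[:,:2]*1000).astype(np.float32)),np.median(Y,0),np.percentile(Y[:,2],[2,98]))
            q=Y[(Y[:,2]>.036)&(Y[:,2]<.048)]
            if l=='cone_a' and len(q): print('  neck',q[:,:2].min(0),q[:,:2].max(0),q.mean(0),len(q))
E
```

```text
time: 7.9
ee_pos: [0.5982, -0.2805, 0.0193]
tcp_rot: [-90.0, 0.0, -13.2]
wrist_force: [-0.8, 0.3, -1.0]
opening: 0.0128
time: 8.3
ee_pos: [0.5986, -0.2807, 0.019]
tcp_rot: [-90.0, -0.0, -13.2]
wrist_force: [0.5, -0.1, 0.0]
opening: 0.0427
time: 8.8
ee_pos: [0.526, -0.2813, 0.173]
tcp_rot: [-90.1, -0.4, -13.1]
wrist_force: [-0.2, -0.8, 0.2]
opening: 0.043
[ 0.52600262 -0.28128679  0.17303388] [-90.1020092   -0.42227995 -13.08365242] [-2.81415776e+01  1.01426674e+01  9.33536668e+00  8.87584176e+01
  1.11987200e-02  7.49424932e+01]
bezel 0.61 [162.8, 397.2] ((597.3822631835938, -282.20245361328125), (58.31425476074219, 42.768856048583984), 75.81189727783203) [ 0.5935283  -0.27747409  0.01011102] [0.00655116 0.03467452]
pad 0.84 [130.9, 401.6] ((599.3494262695312, -280.10418701171875), (123.38497161865234, 144.4921112060547), 79.2379150390625) [ 0.59940003 -0.27201722  0.00355354] [0.00187949 0.00506619]
cone_a 0.82 [16.3, 166.9] ((430.6925048828125, -118.23416137695312), (26.652578353881836, 47.44704055786133), 79.4332275390625) [ 0.44023334 -0.120835    0.01537233] [0.00248563 0.04338885]
  neck [ 0.42744338 -0.1219531 ] [ 0.4437001  -0.11269248] [ 0.43569734 -0.11782292  0.04164673] 261
cone_a 0.68 [253.0, 231.7] ((457.0452575683594, -311.3819580078125), (126.64119720458984, 33.995304107666016), 34.985633850097656) [ 0.42871783 -0.32942598  0.01704626] [0.00178129 0.04341302]
  neck [ 0.41659583 -0.34596595] [ 0.43367864 -0.32811546] [ 0.42539494 -0.33554889  0.04176416] 298
```

View pics/w2.png

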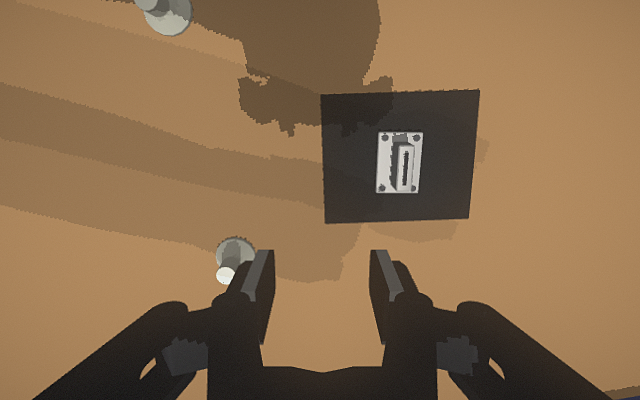

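The wrist view shows the bezel flat and central on the pad (400,162) and one cone at (230,258). Going to that cone.

```bash
cat > cones.py <<'E'
from h import *
import sys
o=bot.get_obs();print(np.round(o['time'],2),'ee',np.round(o['ee_pos'],4),np.round(o['tcp_rot'],1),'j6',o['q'][5])
for c in sys.argv[1:]:
    p,d,X,_=cam(c)
    for r in bot.regions_of(c,'cone_a'):
        Y=X[r['pixels']]; Y=Y[~np.isnan(Y[:,0])]
        z=np.percentile(Y[:,2],98); q=Y[(Y[:,2]>z-.007)]
        print(c,round(r['conf'],2),r['point'],'top z',round(z,4),'neck',np.round((np.percentile(q,2,0)+np.percentile(q,98,0))/2,4)[:2],np.round(np.ptp(q[:,:2],axis=0),3),len(q))
E
python3 -m jog '[[0.5,-1,-1,-1,0,0,0],[0.5,-2.9,-2.25,-2,0,0,0],[0.5,-2.9,-2.25,-2,0,0,0],[0.5,-2.9,-2.25,-2,0,0,0],[0.5,-2.9,-2.25,-2,0,0,0]]' 20; python3 cones.py top wrist
```

```text
time: 9.5
ee_pos: [0.4522, -0.337, 0.1194]
tcp_rot: [-90.0, -0.1, -13.2]
wrist_force: [1.0, 1.2, 0.2]
opening: 0.0429
9.5 ee [ 0.4522 -0.337   0.1194] [-90.   -0.1 -13.2] j6 66.47756463154141
top 0.64 [242.3, 446.4] top z 0.0466 neck [ 0.4253 -0.3372] [0.015 0.014] 18
top 0.52 [241.5, 373.4] top z 0.0466 neck [ 0.4349 -0.115 ] [0.015 0.015] 24
top 0.43 [202.7, 364.1] top z 0.046 neck [ 0.5471 -0.0812] [0.015 0.015] 23
wrist 0.9 [206.2, 288.4] top z 0.0434 neck [ 0.4249 -0.3374] [0.018 0.018] 562
```

```bash
python3 -m jog '[[0.5,-1.09,-0.02,0,0,0,0],[0.5,-1.09,-0.02,-1.5,0,0,0],[0.5,-1.09,-0.02,-3,0,0,0],[0.5,-1.09,-0.02,-3.9,0,0,0],[0.5,-1.09,-0.02,-3.9,0,0,0]]' 20; python3 -m jog '[[0.6,0,0,0,0,0,0],[0.7,0,0,0,0,0,0],[0.8,0,0,0,0,0,0],[0.82,0,0,0,0,0,0],[0.85,0,0,0,0,0,0]]' 22
```

```text
time: 10.2
ee_pos: [0.4226, -0.3357, 0.0183]
tcp_rot: [-89.9, 0.3, -13.1]
wrist_force: [-1.0, 0.2, -0.5]
opening: 0.0422
time: 10.7
ee_pos: [0.4247, -0.338, 0.0232]
tcp_rot: [-90.1, -0.2, -13.2]
wrist_force: [0.5, 1.3, 6.7]
opening: 0.0163
```

```bash
python3 -m jog '[[0.9,0,0,0.6,0,0,0],[0.9,0,0,2,0,0,0],[0.9,0.3,0.5,3.6,0,0,0],[0.9,0.9,1.8,5.2,0,0,0],[0.9,1.5,3.4,6.2,0,0,0]]' 22; python3 -m jog '[[0.9,0.6,1.7,0,0,0,0.5],[0.9,1.2,3.4,0,0,0,1],[0.9,1.9,5.1,0,0,0,1.5],[0.9,2.5,6.8,0,0,0,2],[0.9,3,8.5,0,0,0,2.5]]'; python3 -m jog '[[0.9,0.2,1.7,0,0,0,0.5],[0.9,0.3,3.4,0,0,0,1],[0.9,0.4,5.1,0,0,0,1],[0.9,0.4,6.8,0,0,0,1],[0.9,0.4,8,0,0,0,1]]';  python3 -m jog '[[0.9,0,1.8,0,0,0,0],[0.9,0,2.4,-0.5,0,0,0],[0.9,0,2.4,-0.5,0,0,0]]'; python3 cones.py wrist
```

```text
time: 11.2
ee_pos: [0.4607, -0.255, 0.1788]
tcp_rot: [-90.1, -0.2, -13.3]
wrist_force: [0.8, 0.4, -1.3]
opening: 0.0164
time: 11.7
ee_pos: [0.5357, -0.0404, 0.1762]
tcp_rot: [-90.0, -0.1, -0.6]
wrist_force: [0.3, -0.2, -0.1]
opening: 0.0161
time: 12.2
ee_pos: [0.545, 0.1602, 0.1761]
tcp_rot: [-90.0, -0.1, 4.4]
wrist_force: [0.7, -0.5, -0.9]
opening: 0.0158
time: 12.5
ee_pos: [0.5445, 0.2194, 0.1612]
tcp_rot: [-90.0, 0.1, 4.5]
wrist_force: [0.2, -0.5, -0.8]
opening: 0.0169
12.5 ee [0.5445 0.2194 0.1612] [-90.    0.1   4.5] j6 107.45975737505997
wrist 0.89 [247.0, 319.8] top z 0.1812 neck [0.5432 0.2204] [0.017 0.018] 1489
```

```bash
python3 -m jog '[[0.9,0,0,-1.5,0,0,0],[0.9,0,0,-3,0,0,0],[0.9,0,0,-4.2,0,0,0],[0.9,0,0,-5,0,0,0],[0.9,0,0,-5.2,0,0,0]]'; python3 -m jog '[[0.9,0,0,0,0,0,0],[0.9,0,0,0,0,0,0]]';python3 -m jog '[[0.9,0,0,-0.04,0,0,0],[0.9,0,0,-0.08,0,0,0],[0.9,0,0,-0.08,0,0,0]]'
```

```text
time: 13.1
ee_pos: [0.5443, 0.2157, 0.0304]
tcp_rot: [-90.1, 0.2, 4.2]
wrist_force: [0.3, -0.2, -0.6]
opening: 0.0163
time: 13.3
ee_pos: [0.5462, 0.2174, 0.034]
tcp_rot: [-90.0, -0.1, 4.3]
wrist_force: [-0.1, 0.1, 1.1]
opening: 0.0165
time: 13.6
ee_pos: [0.5454, 0.2179, 0.0306]
tcp_rot: [-90.0, -0.0, 4.3]
wrist_force: [0.2, -0.3, 0.1]
opening: 0.0163
```

```bash
python3 -m jog '[[0.9,0,0,-0.05,0,0,0],[0.9,0,0,-0.1,0,0,0],[0.9,0,0,-0.1,0,0,0],[0.9,0,0,-0.1,0,0,0]]';python3 -m jog '[[0.9,0,0,-0.04,0,0,0],[0.9,0,0,-0.04,0,0,0],[0.9,0,0,-0.04,0,0,0]]'
```

```text
time: 14.0
ee_pos: [0.5452, 0.2178, 0.0276]
tcp_rot: [-90.0, 0.0, 4.3]
wrist_force: [-0.7, 0.8, -1.0]
opening: 0.0169
time: 14.3
ee_pos: [0.5453, 0.2178, 0.0272]
tcp_rot: [-90.0, -0.0, 4.3]
wrist_force: [-2.1, -0.3, 5.4]
opening: 0.0161
```

```bash
python3 -m jog '[[0.7,0,0,0,0,0,0],[0.5,0,0,0,0,0,0],[0.5,0,0,1,0,0,0],[0.5,0,0,3,0,0,0],[0.5,0,0,5,0,0,0]]' 20;  python3 -m jog '[[0.5,0,-0.8,0.8,0,0,0],[0.5,0,-2.6,1,0,0,0],[0.5,0,-4.5,1,0,0,0],[0.5,0,-6.5,1,0,0,0],[0.5,0,-8.5,1,0,0,0]]'; python3 -m jog '[[0.5,0,-2,-0.5,0,0,0],[0.5,0.05,-3.5,-2,0,0,0],[0.5,0.05,-3.5,-2,0,0,0],[0.5,0.05,-3.5,-2,0,0,0]]';python3 cones.py wrist top
```

```text
time: 14.8
ee_pos: [0.5445, 0.2174, 0.1521]
tcp_rot: [-90.0, 0.1, 4.3]
wrist_force: [0.7, 0.2, 0.3]
opening: 0.0428
time: 15.3
ee_pos: [0.545, 0.0035, 0.1766]
tcp_rot: [-90.0, -0.0, 4.4]
wrist_force: [0.5, 0.5, 0.7]
opening: 0.0423
time: 15.7
ee_pos: [0.5458, -0.083, 0.1255]
tcp_rot: [-90.0, 0.1, 4.2]
wrist_force: [-0.0, -0.7, 0.7]
opening: 0.0427
15.7 ee [ 0.5458 -0.083   0.1255] [-90.    0.1   4.2] j6 77.1488647338629
wrist 0.86 [187.6, 322.1] top z 0.0434 neck [ 0.5469 -0.0796] [0.017 0.017] 542
wrist 0.69 [224.0, 183.9] top z 0.0432 neck [ 0.4358 -0.1118] [0.017 0.018] 537
top 0.68 [200.8, 267.9] top z 0.0487 neck [0.5435 0.2155] [0.015 0.015] 28
```

```bash
python3 -m jog '[[0.5,0.04,0.12,-1,0,0,0],[0.5,0.04,0.12,-2.5,0,0,0],[0.5,0.04,0.12,-3.6,0,0,0],[0.5,0.04,0.12,-4,0,0,0],[0.5,0.04,0.12,-4,0,0,0]]' 20; python3 -m jog '[[0.6,0,0,0,0,0,0],[0.7,0,0,0,0,0,0],[0.8,0,0,0,0,0,0],[0.82,0,0,0,0,0,0],[0.9,0,0,0,0,0,0]]' 22;  python3 -m jog '[[0.9,0,0,0.6,0,0,0],[0.9,0,0,2,0,0,0],[0.9,0,0,3.6,0,0,0],[0.9,0,0.9,5,0,0,0],[0.9,0,2.6,5.6,0,0,0]]'
```

```text
time: 16.4
ee_pos: [0.5472, -0.0784, 0.0263]
tcp_rot: [-90.0, 0.1, 4.4]
wrist_force: [-0.5, 0.7, 0.9]
opening: 0.043
time: 16.9
ee_pos: [0.5484, -0.0793, 0.0283]
tcp_rot: [-90.0, -0.1, 4.3]
wrist_force: [-0.4, 0.9, 5.2]
opening: 0.016
time: 17.4
ee_pos: [0.5486, -0.0154, 0.1718]
tcp_rot: [-90.1, -0.3, 4.1]
wrist_force: [1.0, 0.4, -0.3]
opening: 0.0161
```

```bash
python3 -m jog '[[0.9,0,1.6,0.1,0,0,0],[0.9,0,3.4,0.1,0,0,0],[0.9,0,5.2,0.1,0,0,0],[0.9,0,6.6,0.1,0,0,0],[0.9,0,7.1,0.1,0,0,0]]'; python3 -m jog '[[0.9,0,0,-1,0,0,0],[0.9,0,0,-2.5,0,0,0],[0.9,0,0,-4,0,0,0],[0.9,0,0,-5,0,0,0],[0.9,0,0,-5,0,0,0]]'; python3 -m jog '[[0.9,0,0,0,0,0,0],[0.9,0,0,0,0,0,0]]'; python3 cones.py wrist
```

```text
time: 17.9
ee_pos: [0.5472, 0.1661, 0.1703]
tcp_rot: [-90.0, -0.0, 4.5]
wrist_force: [-0.6, -1.5, -0.2]
opening: 0.0164
time: 18.4
ee_pos: [0.5455, 0.162, 0.0413]
tcp_rot: [-90.1, 0.3, 4.3]
wrist_force: [-0.8, -0.5, -1.1]
opening: 0.016
time: 18.6
ee_pos: [0.5487, 0.1633, 0.0466]
tcp_rot: [-90.0, -0.2, 4.3]
wrist_force: [0.0, 0.2, -1.0]
opening: 0.0161
18.6 ee [0.5487 0.1633 0.0466] [-90.   -0.2   4.3] j6 102.27837686755805
wrist 0.82 [242.9, 318.3] top z 0.0616 neck [0.5474 0.1632] [0.024 0.019] 1409
wrist 0.75 [135.4, 325.7] top z 0.0475 neck [0.5441 0.2183] [0.018 0.018] 1466
```

```bash
python3 -m jog '[[0.9,0,0,-0.25,0,0,0],[0.9,0,0,-0.45,0,0,0],[0.9,0,0,-0.45,0,0,0],[0.9,0,0,-0.45,0,0,0]]';python3 -m jog '[[0.9,0,0,-0.04,0,0,0],[0.9,0,0,-0.08,0,0,0],[0.9,0,0,-0.08,0,0,0]]';python3 -m jog '[[0.9,0,0,-0.04,0,0,0],[0.9,0,0,-0.08,0,0,0],[0.9,0,0,-0.08,0,0,0]]'
```

```text
time: 19.1
ee_pos: [0.5473, 0.1632, 0.0326]
tcp_rot: [-90.0, 0.0, 4.3]
wrist_force: [-0.4, -0.3, -0.3]
opening: 0.0163
time: 19.4
ee_pos: [0.5475, 0.1633, 0.0323]
tcp_rot: [-90.0, -0.0, 4.3]
wrist_force: [-5.1, -1.2, 10.0]
opening: 0.0163
time: 19.7
ee_pos: [0.5477, 0.1634, 0.0322]
tcp_rot: [-90.0, -0.1, 4.3]
wrist_force: [-10.6, -3.2, 25.1]
opening: 0.0162
```

```bash
python3 -m jog '[[0.9,0,0,0.12,0,0,0],[0.7,0,0,0.12,0,0,0],[0.5,0,0,0.12,0,0,0],[0.5,0,0,1.5,0,0,0],[0.5,0,0,3.5,0,0,0]]' 20; python3 -m jog '[[0.5,0,0,2,0,0,0],[0.5,0,-2,2.2,0,0,0],[0.5,0,-4,2.2,0,0,0],[0.5,0,-6,2.2,0,0,0],[0.5,-1,-8,2.2,0,0,0]]'; python3 -m jog '[[0.5,-1.5,-1.5,-0.5,0,0,0],[0.5,-3.4,-3,-2.2,0,0,0],[0.5,-3.4,-3,-2.2,0,0,0],[0.5,-3.4,-3,-2.2,0,0,0]]';python3 cones.py wrist top
```

```text
time: 20.2
ee_pos: [0.5456, 0.1627, 0.1139]
tcp_rot: [-90.1, 0.4, 4.3]
wrist_force: [1.0, 0.3, -0.7]
opening: 0.0429
time: 20.7
ee_pos: [0.5259, -0.0333, 0.1704]
tcp_rot: [-90.0, 0.0, 4.3]
wrist_force: [0.3, -1.2, 0.2]
opening: 0.0426
time: 21.1
ee_pos: [0.4372, -0.1074, 0.114]
tcp_rot: [-89.9, 0.2, 4.2]
wrist_force: [0.9, 0.8, -0.1]
opening: 0.0425
21.1 ee [ 0.4372 -0.1074  0.114 ] [-89.9   0.2   4.2] j6 72.05572175290467
wrist 0.89 [205.6, 317.3] top z 0.0434 neck [ 0.435  -0.1125] [0.018 0.018] 586
top 0.66 [208.6, 291.0] top z 0.0507 neck [0.53   0.1373] [0.015 0.015] 20
```

```bash
python3 -m jog '[[0.5,-0.08,-0.2,-1,0,0,0],[0.5,-0.08,-0.2,-2.5,0,0,0],[0.5,-0.08,-0.2,-3.2,0,0,0],[0.5,-0.08,-0.2,-3.5,0,0,0],[0.5,-0.08,-0.2,-3.5,0,0,0]]' 20; python3 -m jog '[[0.6,0,0,0,0,0,0],[0.7,0,0,0,0,0,0],[0.8,0,0,0,0,0,0],[0.82,0,0,0,0,0,0],[0.9,0,0,0,0,0,0]]' 22;  python3 -m jog '[[0.9,0,0,0.6,0,0,0],[0.9,0.2,0,2,0,0,0],[0.9,1.5,0,3.6,0,0,0],[0.9,3,0.5,5,0,0,0],[0.9,4.4,1.2,6.2,0,0,0]]'
python3 cones.py top scene; python3 - <<'E'
from h import *
p,d,X,_=cam('top'); save(p,'t3',(120,280,200,480),2.8)
E
```

```text
time: 21.8
ee_pos: [0.4386, -0.1107, 0.0287]
tcp_rot: [-90.0, 0.0, 4.4]
wrist_force: [0.3, 0.4, 0.2]
opening: 0.0431
time: 22.3
ee_pos: [0.439, -0.1114, 0.0301]
tcp_rot: [-90.0, -0.1, 4.3]
wrist_force: [-0.8, 1.5, 4.9]
opening: 0.016
time: 22.8
ee_pos: [0.547, -0.0828, 0.184]
tcp_rot: [-90.0, -0.1, 4.2]
wrist_force: [0.4, 0.2, -0.4]
opening: 0.016
22.8 ee [ 0.547  -0.0828  0.184 ] [-90.   -0.1   4.2] j6 77.17678000573075
top 0.62 [199.1, 264.4] top z 0.0494 neck [0.5435 0.2161] [0.015 0.015] 28
scene 0.63 [168.8, 276.3] top z 0.1764 neck [ 0.5548 -0.0785] [0.02  0.022] 30
scene 0.57 [220.4, 381.7] top z 0.0603 neck [0.6416 0.2028] [0.04 0.01] 4
scene 0.47 [215.3, 356.0] top z 0.0463 neck [0.5331 0.1417] [0.019 0.015] 24
```

View pics/t3.png

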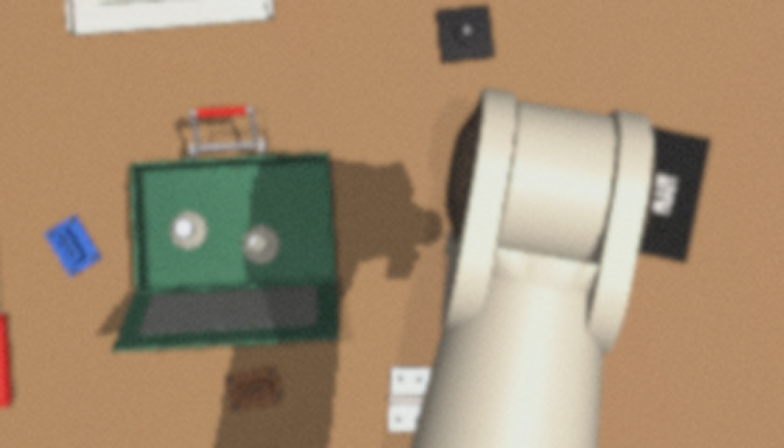

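Three cones accounted for. The second one was knocked to (0.532, 0.139), but it still stands in the tin. I'll place the third at (0.562, 0.098).

```bash
python3 -m jog '[[0.9,0.2,1.6,0,0,0,0],[0.9,0.4,3.4,0,0,0,0],[0.9,0.6,5.2,0,0,0,0],[0.9,0.6,6.7,0,0,0,0],[0.9,0.6,7.2,0,0,0,0]]'; python3 -m jog '[[0.9,0,0,-1,0,0,0],[0.9,0,0,-2.5,0,0,0],[0.9,0,0,-4,0,0,0],[0.9,0,0,-5,0,0,0],[0.9,0,0,-5.2,0,0,0]]'; python3 -m jog '[[0.9,0,0,0,0,0,0],[0.9,0,0,0,0,0,0],[0.9,0,0,0,0,0,0]]'; python3 cones.py wrist
```

```text
time: 23.55
ee_pos: [0.5592, 0.0996, 0.1806]
tcp_rot: [-90.0, 0.1, 4.4]
wrist_force: [-0.4, -0.6, -1.4]
opening: 0.0159
time: 24.05
ee_pos: [0.5577, 0.0959, 0.0478]
tcp_rot: [-90.0, 0.4, 4.3]
wrist_force: [-0.2, -0.1, 0.0]
opening: 0.016
time: 24.35
ee_pos: [0.5616, 0.0974, 0.0536]
tcp_rot: [-90.0, -0.1, 4.3]
wrist_force: [0.5, -0.7, -0.1]
opening: 0.0157
24.35 ee [0.5616 0.0974 0.0536] [-90.   -0.1   4.3] j6 95.54133508133765
wrist 0.87 [16.0, 310.2] top z 0.0352 neck [0.5444 0.2101] [0.013 0.003] 148
wrist 0.69 [152.8, 268.8] top z 0.0474 neck [0.5307 0.1395] [0.018 0.018] 1280
wrist 0.58 [245.2, 322.6] top z 0.0666 neck [0.5603 0.0968] [0.016 0.022] 1335
```

```bash
python3 -m jog '[[0.9,0,0,-0.3,0,0,0],[0.9,0,0,-0.55,0,0,0],[0.9,0,0,-0.64,0,0,0],[0.9,0,0,-0.64,0,0,0],[0.9,0,0,-0.64,0,0,0]]';python3 -m jog '[[0.9,0,0,-0.04,0,0,0],[0.9,0,0,-0.04,0,0,0],[0.9,0,0,-0.04,0,0,0]]'
```

```text
time: 24.95
ee_pos: [0.5606, 0.0975, 0.0356]
tcp_rot: [-90.0, 0.0, 4.3]
wrist_force: [0.1, 0.6, 0.1]
opening: 0.0159
time: 25.25
ee_pos: [0.5608, 0.0975, 0.0349]
tcp_rot: [-90.0, -0.0, 4.3]
wrist_force: [0.2, -0.7, 0.3]
opening: 0.0162
```

```bash
python3 -m jog '[[0.9,0,0,-0.03,0,0,0],[0.9,0,0,-0.03,0,0,0],[0.9,0,0,-0.03,0,0,0]]'
```

```text
time: 25.55
ee_pos: [0.5608, 0.0975, 0.0342]
tcp_rot: [-90.0, -0.0, 4.3]
wrist_force: [-0.3, 0.5, 2.4]
opening: 0.0161
```

Cone three is in contact with the floor. Releasing it, then going up and over to the robot's side of the lid.

```bash
python3 -m jog '[[0.7,0,0,0,0,0,0],[0.5,0,0,0,0,0,0],[0.5,0,0,1,0,0,0],[0.5,0,0,3,0,0,0],[0.5,0,0,5,0,0,0]]' 20; python3 -m jog '[[0.8,0,0,1.5,0,0,0],[1,0,0,3.4,0,0,0],[1,0,0.5,4,0,0,0],[1,0,1.5,4,0,0,0],[1,0,2.5,4,0,0,0]]'; python3 -m jog '[[1,0,0,0,0,0,0]]'; python3 cones.py wrist top
python3 - <<'E'
from h import *
p,d,X,_=cam('wrist'); save(p,'w4')
for l in ['lid','latch_bar']:
    for r in bot.regions_of('wrist',l)[:1]:
        Y=X[r['pixels']]; Y=Y[~np.isnan(Y[:,0])]
        print(l,r['conf'],np.percentile(Y,[1,50,99],axis=0).round(3).tolist())
E
```

```text
time: 26.05
ee_pos: [0.5599, 0.0973, 0.1597]
tcp_rot: [-90.0, 0.1, 4.3]
wrist_force: [0.7, 0.3, 0.7]
opening: 0.0426
time: 26.55
ee_pos: [0.5611, 0.1605, 0.2599]
tcp_rot: [-90.0, -0.1, 4.3]
wrist_force: [0.5, 0.9, -0.2]
opening: -0.0
time: 26.65
ee_pos: [0.5606, 0.1622, 0.2587]
tcp_rot: [-90.0, 0.0, 4.4]
wrist_force: [0.8, 0.2, -0.6]
opening: -0.0002
26.65 ee [0.5606 0.1622 0.2587] [-90.    0.    4.4] j6 101.67841587010282
wrist 0.86 [112.9, 311.0] top z 0.0475 neck [0.544  0.2183] [0.017 0.017] 255
wrist 0.72 [179.8, 294.6] top z 0.0475 neck [0.5301 0.1395] [0.017 0.017] 228
wrist 0.71 [217.0, 317.1] top z 0.0474 neck [0.5596 0.0969] [0.017 0.017] 214
top 0.62 [207.0, 294.1] top z 0.544 neck [0.5045 0.0914] [0.007 0.002] 2
top 0.49 [202.7, 305.3] top z 0.0504 neck [0.56   0.0941] [0.015 0.015] 24
lid 0.6 [[0.422, 0.054, 0.061], [0.447, 0.176, 0.153], [0.484, 0.263, 0.196]]
latch_bar 0.93 [[0.625, 0.14, 0.071], [0.654, 0.174, 0.114], [0.664, 0.205, 0.123]]
```

View pics/w4.png

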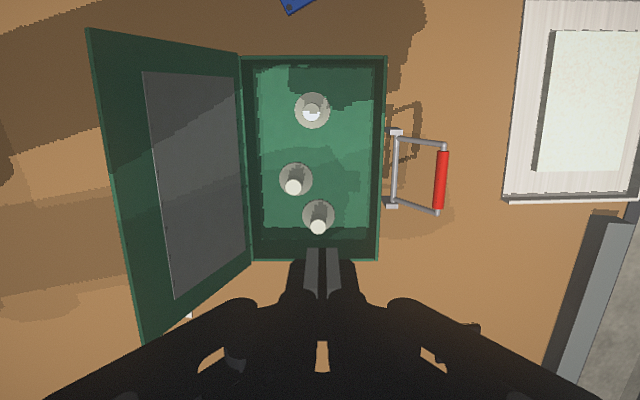

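All three cones stand in the tin, at (310,110), (293,180) and (317,220). Now moving behind the lid.

```bash
python3 -m jog '[[1,-0.5,0,0.6,0,0,0],[1,-2.5,0,0.8,0,0,0],[1,-4.5,0,0.8,0,0,0],[1,-6.5,0,0.8,0,0,0],[1,-7.8,0,0.8,0,0,0]]' 20; python3 -m jog '[[1,0,0,-1.5,0,0,0],[1,0,0,-3,0,0,0],[1,0,0,-4.3,0,0,0],[1,0,0,-4.3,0,0,0]]';python3 -m jog '[[1,0.4,0,0,0,0,0],[1,0.8,0,0,0,0,0],[1,1.2,0,0,0,0,0],[1,1.6,0,0,0,0,0],[1,1.9,0,0,0,0,0]]'
```

```text
time: 27.5
ee_pos: [0.3625, 0.1593, 0.2806]
tcp_rot: [-90.0, -0.1, 4.3]
wrist_force: [1.0, 0.5, 0.2]
opening: -0.0002
time: 27.9
ee_pos: [0.3635, 0.1591, 0.1691]
tcp_rot: [-90.1, 0.2, 4.3]
wrist_force: [-0.2, 0.6, -0.2]
opening: -0.0001
time: 28.4
ee_pos: [0.4145, 0.16, 0.1719]
tcp_rot: [-90.0, -0.0, 4.3]
wrist_force: [-3.3, -0.1, 1.5]
opening: -0.0
```

```bash
python3 -m jog '[[1,0.5,0,0,0,0,0],[1,1,0,0,0,0,0],[1,1.5,0,0,0,0,0],[1,2,0,0,0,0,0],[1,2.5,0,0,0,0,0]]';python3 -m jog '[[1,0.4,0,-0.1,0,0,0],[1,0.8,0,-0.2,0,0,0],[1,1.1,0,-0.35,0,0,0],[1,1.4,0,-0.5,0,0,0],[1,1.4,0,-0.5,0,0,0]]'; python3 - <<'E'
from h import *
p,d,X,_=cam('top')
for r in bot.regions_of('top','lid')[:1]:
    Y=X[r['pixels']]; Y=Y[~np.isnan(Y[:,0])]
    print(r['conf'],np.percentile(Y,[1,50,99],axis=0).round(3).tolist())
p,d,X,_=cam('scene'); save(p,'s5',(60,300,240,560),2)
E
```

```text
time: 28.9
ee_pos: [0.4767, 0.16, 0.1713]
tcp_rot: [-90.0, 0.0, 4.3]
wrist_force: [-1.8, 1.1, -0.5]
opening: 0.0
time: 29.4
ee_pos: [0.5112, 0.1598, 0.1581]
tcp_rot: [-90.0, 0.0, 4.3]
wrist_force: [-0.4, -0.1, -0.6]
opening: 0.0003
0.9 [[0.485, 0.055, 0.066], [0.515, 0.09, 0.136], [0.542, 0.124, 0.195]]
```

View pics/s5.png

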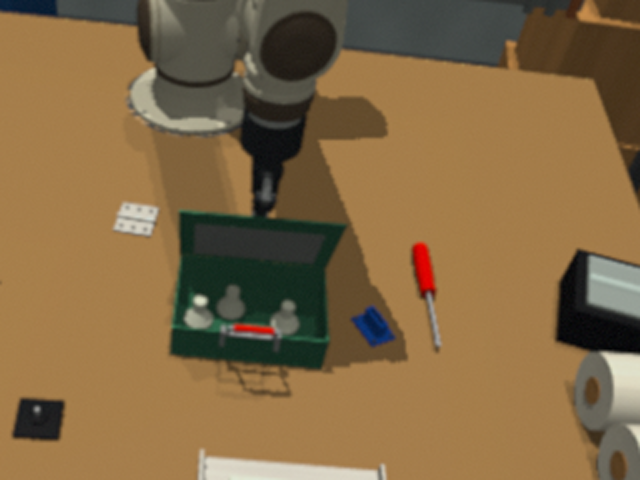

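The lid is past vertical, at about 65°. Following its arc down.

```bash
python3 -m jog '[[1,0.6,0,-0.1,0,0,0],[1,1.15,0,-0.3,0,0,0],[1,1.55,0,-0.7,0,0,0],[1,1.9,0,-1.1,0,0,0],[1,2.2,0,-1.6,0,0,0]]';python3 -m jog '[[1,0.2,0,-0.45,0,0,0],[1,0.3,0,-0.9,0,0,0],[1,0.4,0,-1.3,0,0,0],[1,0.5,0,-1.6,0,0,0],[1,0.5,0,-1.6,0,0,0]]'
```

```text
time: 30.05
ee_pos: [0.5664, 0.1601, 0.1185]
tcp_rot: [-90.0, -0.0, 4.3]
wrist_force: [-0.0, 0.6, 1.6]
opening: -0.0001
time: 30.55
ee_pos: [0.5776, 0.1598, 0.0775]
tcp_rot: [-90.0, 0.1, 4.3]
wrist_force: [-0.4, -0.2, 0.3]
opening: 0.0001
```

```bash
python3 -m jog '[[1,0,0,-0.15,0,0,0],[1,0,0,-0.3,0,0,0],[1,0,0,-0.4,0,0,0],[1,0,0,-0.4,0,0,0]]';python3 -m jog '[[1,0,0,-0.06,0,0,0],[1,0,0,-0.1,0,0,0],[1,0,0,-0.1,0,0,0]]'
```

```text
time: 30.95
ee_pos: [0.5781, 0.16, 0.0688]
tcp_rot: [-90.0, 0.0, 4.3]
wrist_force: [-1.1, -0.2, 0.2]
opening: -0.0
time: 31.25
ee_pos: [0.5782, 0.16, 0.0665]
tcp_rot: [-90.0, 0.0, 4.3]
wrist_force: [0.1, -0.0, 0.2]
opening: 0.0002
```

```bash
python3 -m jog '[[1,0,0,-0.05,0,0,0],[1,0,0,-0.05,0,0,0],[1,0,0,-0.05,0,0,0]]';python3 -m jog '[[1,0,0,-0.05,0,0,0],[1,0,0,-0.05,0,0,0],[1,0,0,-0.05,0,0,0]]';  python3 - <<'E'
from h import *
for c in('top','wrist'):
    p,d,X,_=cam(c)
    Y=X.reshape(-1,3)
    for x0 in(.49,.52,.55,.6):
        q=Y[(abs(Y[:,0]-x0)<.006)&(abs(Y[:,1]-(.08 if c=='top' else .21))<.02)]; print(c,x0,np.median(q[:,2]),len(q))
    for r in bot.regions_of(c,'latch_bar')[:2]:
        q=X[r['pixels']]; q=q[~np.isnan(q[:,0])]; print(c,'latch',r['conf'],np.percentile(q,[1,50,99],axis=0).round(3).tolist())
save(p,'w6')
E
```

```text
time: 31.55
ee_pos: [0.5781, 0.16, 0.0652]
tcp_rot: [-90.0, 0.0, 4.3]
wrist_force: [0.8, 0.7, 0.4]
opening: 0.0002
time: 31.85
ee_pos: [0.5782, 0.16, 0.0641]
tcp_rot: [-90.0, -0.0, 4.3]
wrist_force: [-0.5, -0.9, 1.0]
opening: 0.0002
top 0.49 0.5201038565987537 121
top 0.52 0.06726186745634855 109
top 0.55 0.06498833085570321 70
top 0.6 0.06311378758611164 55
wrist 0.49 0.06455062925049262 2695
wrist 0.52 0.06452772307443794 2742
wrist 0.55 0.06450628902976577 2763
wrist 0.6 0.06454970161275464 2714
```

```bash
python3 -m jog '[[1,0,0,-0.05,0,0,0],[1,0,0,-0.1,0,0,0],[1,0,0,-0.1,0,0,0]]';python3 -m jog '[[1,0,0,1.5,0,0,0],[1,0,0,3.5,0,0,0],[1,0,0,5.5,0,0,0],[1,0.8,0.2,5.5,0,0,0],[1,2.5,0.4,5.5,0,0,0]]'; python3 -m jog '[[1,1,0,0,0,0,0],[1,2,0.1,0,0,0,0],[1,2,0.1,0,0,0,0],[1,2,0.1,0,0,0,0]]'; python3 - <<'E'
from h import *
o=bot.get_obs();print(o['ee_pos'],o['tcp_rot'],o['q'])
p,d,X,_=cam('wrist'); save(p,'w7')
for r in bot.regions_of('wrist','latch_bar')[:2]:
    q=X[r['pixels']]; q=q[~np.isnan(q[:,0])]; print('latch',r['conf'],np.percentile(q,[1,50,99],axis=0).round(3).tolist())
red=(p[...,0].astype(int)>120)&(p[...,1]<90)&(p[...,2]<90); q=X[red]; q=q[q[:,2]>.03]; print('red',np.percentile(q,[1,50,99],axis=0).round(3).tolist(),len(q))
E
```

```text
time: 32.35
ee_pos: [0.5783, 0.16, 0.0638]
tcp_rot: [-90.0, -0.1, 4.3]
wrist_force: [-6.7, -3.2, 17.2]
opening: 0.0002
time: 32.85
ee_pos: [0.6408, 0.1706, 0.2028]
tcp_rot: [-89.9, -0.3, 4.4]
wrist_force: [1.4, 0.1, 1.1]
opening: -0.0002
time: 33.25
ee_pos: [0.6907, 0.1724, 0.1978]
tcp_rot: [-90.0, 0.1, 4.3]
wrist_force: [0.3, -0.2, 0.4]
opening: -0.0003
[0.69068851 0.17244845 0.19783274] [-90.01493365   0.10032217   4.30872095] [1.40178981e+01 2.87514117e+01 3.57253089e+01 9.70753009e+01
 2.19930100e-03 9.97091621e+01]
latch 0.65 [[0.627, 0.142, 0.07], [0.656, 0.175, 0.119], [0.665, 0.205, 0.123]]
red [[0.654, 0.15, 0.119], [0.659, 0.174, 0.121], [0.664, 0.196, 0.123]] 850
```

View pics/w7.png

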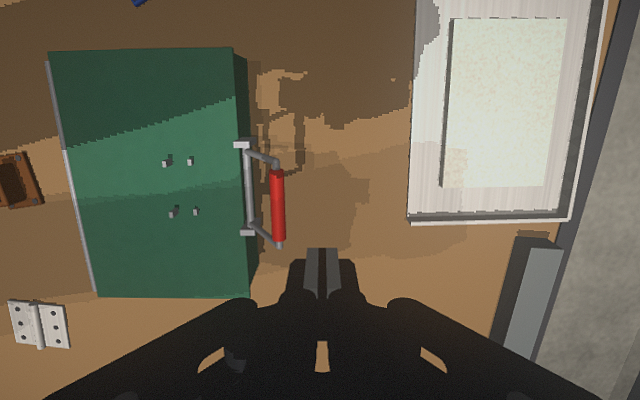

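The lid is shut (hard stop felt at 17 N). The latch bar is at (277,205) in the wrist view, between the fingers and the tin. I'll go down outside it and push inwards.

```bash
python3 -m jog '[[1,0.1,0,-1,0,0,0],[1,0.1,0,-2,0,0,0],[1,0.1,0,-3,0,0,0],[1,0.1,0,-3.6,0,0,0],[1,0.1,0,-3.6,0,0,0]]'; python3 -m jog '[[1,-0.3,0,0,0,0,0],[1,-0.7,0,0,0,0,0],[1,-1.1,0,0,0,0,0],[1,-1.5,0,0,0,0,0],[1,-1.9,0,0,0,0,0]]'; python3 -m jog '[[1,-0.3,0,0,0,0,0],[1,-0.7,0,0,0,0,0],[1,-1.1,0,0,0,0,0],[1,-1.3,0,0,0,0,0],[1,-1.3,0,0,0,0,0]]'; python3 - <<'E'
from h import *
p,d,X,_=cam('wrist'); save(p,'w8')
red=(p[...,0].astype(int)>120)&(p[...,1]<90)&(p[...,2]<90); q=X[red]; q=q[q[:,2]>.03]; print('red',np.percentile(q,[1,50,99],axis=0).round(3).tolist(),len(q))
E
```

```text
time: 33.85
ee_pos: [0.6914, 0.1723, 0.1073]
tcp_rot: [-90.0, 0.2, 4.3]
wrist_force: [-1.0, 0.4, -0.3]
opening: -0.0003
time: 34.35
ee_pos: [0.6465, 0.1727, 0.1133]
tcp_rot: [-89.9, -0.4, 4.3]
wrist_force: [0.8, 0.2, 0.6]
opening: 0.0003
time: 34.85
ee_pos: [0.6126, 0.1727, 0.1096]
tcp_rot: [-90.0, -0.0, 4.3]
wrist_force: [-0.0, 0.0, 0.7]
opening: 0.0003
red [[0.591, 0.158, 0.115], [0.594, 0.17, 0.118], [0.598, 0.193, 0.149]] 329
```

```bash
python3 -m jog '[[1,0.4,0,0,0,0,0],[1,0.4,0,1.1,0,0,0],[1,0.4,0,1.3,0,0,0],[1,-0.8,-0.1,1.3,0,0,0],[1,-0.9,-0.15,1.3,0,0,0]]'; python3 -m jog '[[1,0,0,-0.4,0,0,0],[1,0,0,-0.9,0,0,0],[1,-0.2,0,-1.4,0,0,0],[1,-0.4,-0.02,-1.8,0,0,0],[1,-0.4,-0.02,-2,0,0,0]]'; python3 -m jog '[[1,0,0,-0.1,0,0,0],[1,0,0,-0.2,0,0,0],[1,0,0,-0.2,0,0,0]]'
```

```text
time: 35.4
ee_pos: [0.5894, 0.1686, 0.141]
tcp_rot: [-90.0, 0.1, 4.3]
wrist_force: [1.4, 0.2, 0.4]
opening: 0.0001
time: 35.9
ee_pos: [0.5802, 0.1681, 0.0893]
tcp_rot: [-90.0, 0.1, 4.3]
wrist_force: [-0.6, 0.4, 0.0]
opening: 0.0002
time: 36.2
ee_pos: [0.581, 0.1682, 0.0861]
tcp_rot: [-90.0, 0.0, 4.3]
wrist_force: [-0.2, 0.4, -0.6]
opening: 0.0001
```

```bash
python3 -m jog '[[1,-0.1,0,-0.15,0,0,0],[1,-0.2,0,-0.3,0,0,0],[1,-0.2,0,-0.35,0,0,0],[1,-0.2,0,-0.35,0,0,0]]'; python3 -m jog '[[1,0,0,-0.06,0,0,0],[1,0,0,-0.06,0,0,0],[1,0,0,-0.06,0,0,0]]';python3 -m jog '[[1,0,0,-0.04,0,0,0],[1,0,0,-0.04,0,0,0],[1,0,0,-0.04,0,0,0]]'
```

```text
time: 36.6
ee_pos: [0.5754, 0.1683, 0.0775]
tcp_rot: [-90.0, 0.0, 4.3]
wrist_force: [-0.2, -0.4, -0.6]
opening: 0.0002
time: 36.9
ee_pos: [0.5758, 0.1683, 0.0763]
tcp_rot: [-90.0, -0.0, 4.3]
wrist_force: [-1.1, -0.2, 0.1]
opening: 0.0001
time: 37.2
ee_pos: [0.5757, 0.1683, 0.0753]
tcp_rot: [-90.0, 0.0, 4.3]
wrist_force: [0.3, 0.5, -0.8]
opening: 0.0
```

```bash
python3 -m jog '[[1,0,0,-0.05,0,0,0],[1,0,0,-0.05,0,0,0],[1,0,0,-0.05,0,0,0]]'; python3 -m jog '[[1,0,0,-0.05,0,0,0],[1,0,0,-0.05,0,0,0],[1,0,0,-0.05,0,0,0]]'
```

```text
time: 37.5
ee_pos: [0.5758, 0.1683, 0.0748]
tcp_rot: [-90.0, -0.0, 4.3]
wrist_force: [-2.2, -0.4, 4.8]
opening: -0.0001
time: 37.8
ee_pos: [0.5759, 0.1683, 0.0745]
tcp_rot: [-90.0, -0.1, 4.3]
wrist_force: [-5.1, -0.7, 12.1]
opening: -0.0001
```

```bash
python3 -m jog '[[1,0,0,0.3,0,0,0],[1,0,0,2,0,0,0],[1,0,0,4,0,0,0],[1,0,-1,5.5,0,0,0],[1,0,-2.5,6.5,0,0,0]]'; python3 -m jog '[[1,0,0,0,0,0,0],[1,0,0,0,0,0,0]]'; python3 - <<'E'
from h import *
p,d,X,_=cam('wrist'); save(p,'w9')
red=(p[...,0].astype(int)>120)&(p[...,1]<90)&(p[...,2]<90); q=X[red]; q=q[q[:,2]>.03]; print('red',np.percentile(q,[1,50,99],axis=0).round(4).tolist(),len(q))
Y=X.reshape(-1,3)
for x0 in(.49,.53,.6): print(np.median(Y[(abs(Y[:,0]-x0)<.006)&(abs(Y[:,1]-.23)<.02)][:,2]))
p,d,X,_=cam('top'); save(p,'t9',(90,290,160,480),2.5)
for l in('cone_a','bezel','door_hinge','switch_plate','screwdriver'):
    for r in bot.regions_of('top',l):
        q=X[r['pixels']]; q=q[~np.isnan(q[:,0])]; print(l,round(r['conf'],2),np.median(q,0).round(3))
E
```

```text
time: 38.3
ee_pos: [0.5761, 0.1065, 0.2385]
tcp_rot: [-90.0, -0.2, 4.5]
wrist_force: [0.4, -1.0, -0.3]
opening: 0.0001
time: 38.5
ee_pos: [0.5761, 0.1052, 0.2359]
tcp_rot: [-90.0, -0.1, 4.2]
wrist_force: [-0.9, 0.2, -0.1]
opening: -0.0
red [[0.3688, 0.1248, 0.0301], [0.5741, 0.1598, 0.0748], [0.5789, 0.1913, 0.0768]] 549
0.06461266667542812
0.0645979567143205
0.06462615494461815
bezel 0.78 [0.524 0.341 0.007]
bezel 0.68 [ 0.595 -0.28   0.009]
door_hinge 0.71 [ 0.365 -0.037  0.004]
switch_plate 0.76 [ 0.766 -0.081  0.008]
screwdriver 0.86 [0.412 0.417 0.021]
```

View pics/w9.png

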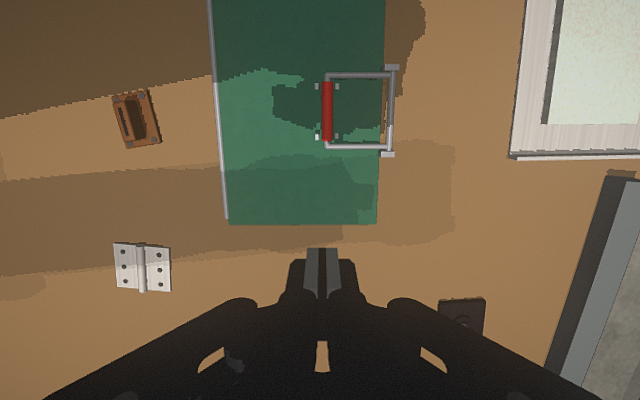

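View pics/t9.png

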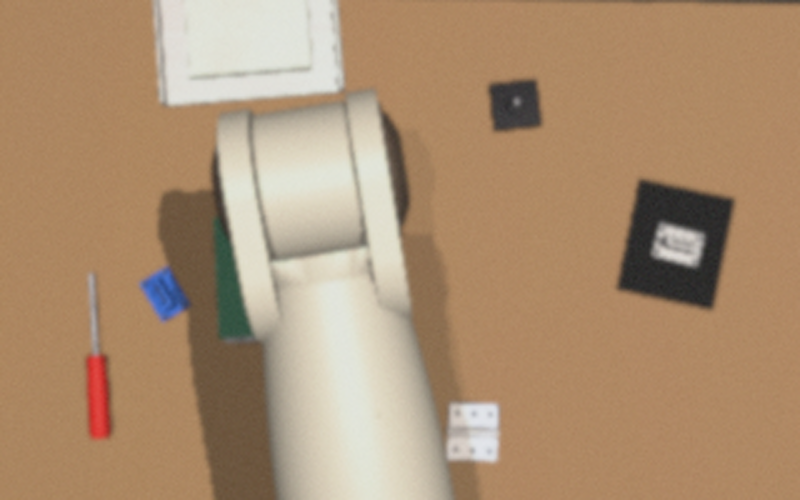

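The wrist view shows the lid flat and the red bar (327,110) lying between its keepers. The top view shows the bezel on the pad (678,243), no cones left out, and the hinge, plate and screwdriver where they were.

```bash
python3 -c "
from workcell import bot
print(bot.job_done())"
```

```text
the job is handed in; nothing more can be done
None
```

The job is done and handed in at about 39 s of the 210 s allowed. The bezel lies flat in the middle of the pad. All three cones present are in the tin, gripped at 20–22 N and set down on its floor. The lid was then shut, and the latch swung home after that.

**Last checks**
- **Lid:** its top is level, within 0.1 mm at 64.6 mm over three spots, and it met a hard stop at 17 N.
- **Latch:** the bar lies between its keepers with its top at about 75 mm, as expected when home. It met a firm stop at 12 N.
- **Shelf:** no cones are left out. The hinge, switch plate and screwdriver are where they started, to within about 3 mm, which is the cameras' accuracy.

**What did not go perfectly**
- The second cone was pressed onto the tin floor with about 25 N. I eased off before letting go, and it showed no visible damage.
- That cone was later found about 3 cm from where I set it down, still standing in the tin. I put the third cone clear of it. I last saw all three standing just before closing the lid.

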